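Feeler gauge check of a gel-cassette clamp

TASK

Check the gap of the gel-cassette clamp with the blue feeler gauge: lift it straight out of its rack, and while holding it slide its blade straight down between the clamp's two sprung plates, where it must drag, until the blade is fully home on the clamp's floor. Let go and leave it standing there upright, and leave the yellow and red gauges in the rack.

Things in the scene. Friction and masses are not known exactly. Their poses are not given: they have to be found in the camera images.
- blue_handle (a point): Middle of the blue gauge's handle: 24 mm thick (x), 40 wide (y), 50 tall. Below it hangs a flat steel blade, 5 mm thick (x), 36 wide (y), its foot 100 mm below this point; z up. 140 g. It stands in a grey rack, handle on its top, blade 75 mm down a slot. Lift 150 mm before moving sideways, to pass over the others (tops 135 mm up), which stand beside it along y in any order, 80 mm apart. Grip across x.
- yellow_handle (a point): Middle of the yellow gauge's handle; as the blue one but for a 2 mm blade, too thin: leave it. All three stand in one fixed grey rack, a block 60 mm (x) by 250 mm (y), 85 mm high, with three slots 14 by 42 mm.
- red_handle (a point): Middle of the red gauge's handle; as the blue one but for a 9 mm blade, too thick: leave it in the rack.
- clamp: Clamp, fixed. Origin on the bench below the middle of the gap, z up. White base 116 (x) by 130 mm (y), 15 thick: its top is the gap's floor. On it two upright aluminium plates, 100 mm long in y, face each other across x, 3 mm apart from 16 to 66 mm up, symmetric about x = 0. Blade fully home, its thickness along x: handle middle 115 mm above the bench. White spring supports 46-54 mm out in x, 63 high.
- clamp_mouth (a point): Middle of the clamp's mouth, 84 mm above the clamp's origin, axes as the clamp's. Green lips flare from the 3 mm gap at 66 mm up to 27 mm wide (x) here. Each plate is sprung inward (3 N, plus 0.25 N per mm) and yields outward up to 14 mm, so the blue blade spreads them and drags by some newtons: it must be pushed down to the floor, and stays upright when let go.
Mind the look-alikes: they are no part of the job. Leave any turquoise look-alike of the part that bears blue_handle alone. What is shaped like the clamp but pink is not meant.

How it is judged:
By the outcome, as a careful person would: the job done as asked, in the order asked, and still so for the second after the job is handed in, with the robot touching nothing.
It also fails if it takes over 40 s, if anything falls off the work surface, if the arm or the gripper's body presses on something with over 40 N, if the wrist force passes 120 N, or if a joint passes its speed limit or range.

ROBOT

A 7-joint arm with a two-finger parallel gripper is mounted at the origin on the work surface. World frame = base frame: x ahead of the robot, y to its left, z up, the work surface at z = 0. Lengths are in m, angles in rad, forces in N, time in s.
With the tool pointing down it reaches from about 0.425 to 0.8 m from the base axis. Payload 8.3 kg.
Tool frame: the origin (TCP) lies on the centre line of the jaws, within the pads' length; the fingertips stand manip.tips_ahead ahead of it and the grasp point (between the pads) lies 8 mm behind it (manip.tips_ahead is the distance from the TCP to the fingertips, in m); z points along the fingers, y is the direction in which the jaws open and shut (so a half turn about z gives the same grasp; the last joint's range is limited). The gripper opens to 85 mm and grips with 20 to 120 N. Pads are 22 mm wide; open, the fingers measure 114 mm over their backs; the gripper's body (76 mm by 85 mm) begins 54 mm behind the grasp point. The pads swing forward as they close: fully open they stand 13 mm farther back than shut.
Start: joints at [-1.353, 0.383, 0.016, 1.37, -0.006, 1.388, -0.046], TCP at [0.173, 0.601, 0.242] pointing down, gripper open.
Joint ranges: [-2.95, 2.95], [-0.25, 2.06], [-1.52, 1.56], [0.18, 2.33], [-1.44, 4.58], [0.02, 2.06], [-3.01, 3.01]. Speed limits (rad/s): [2.39, 2.39, 3.01, 3.01, 3.14, 3.14, 3.14].

INTERFACE

Orientations are given as a unit quaternion [w, x, y, z].
In Python, from station import manip gives the robot as it stands. Calls block until the motion is done:
- manip.move_ptp(position, orientation): joint-space move of the TCP to a pose.
- manip.move_l(position, max_speed=0.15, orientation=None): straight line of the TCP; orientation=None keeps the orientation; max_speed is the mean speed in m/s.
- manip.movej(angles): joint-space move.
- manip.gripper_open() and manip.clamp(): open the fingers fully, or close them until they stop; the grip force is fixed at half the most.
- manip.wait(seconds).
- manip.solve_ik(position, orientation): joint angles nearest the present ones, or None.
- manip.state(): the state.
- manip.snapshot(name): name is "scene" or "top"; returns a dict with "img" (400x640x3 uint8, red, green, blue), "vfov" (degrees; the focal length in pixels is half the picture's height over the tangent of half this angle, whatever the lens; pixels are square), "cx", "cy" (the principal point, pixels), "world_from_camera" (4x4, takes a point from camera to world coordinates). Camera axes: x right, y down, z forward; pixel columns grow to the right and rows downward; lengths in m; the calibration is good to about 2 mm. A picture is of the moment at which its call begins. There is no depth.
A pose or a line that the arm cannot do raises manip.PlanningError and nothing moves.
- manip.sign_off(): hands the job in, once; it reports no verdict.
Trained networks look in a picture, given as the dict that the camera call returned (one of the last four; its "shot" number tells which), for a name from the list of things; names that differ only in an ending like _2 or _b are one class to them, and where a whole thing is asked for, a point or a joint stands for the part that bears it (a point fixed in the world has none). Each returns a list of dicts, best first, with "conf" (0 to 1); they miss things now and then, are a little off and sometimes report something else, mostly with a low value. They report only what shows in the picture. A call takes as long as a camera call. They do not tell look-alikes from the thing itself.
- manip.look_for(picture, thing): "at" ([x, y, z] in m, in the coordinates of the camera as it stood for that picture, good to about 4 mm: the middle of the surface that is visible of it).
- manip.place_of(picture, thing): "at" ([x, y, z] in m, in the coordinates of the camera as it stood for that picture, good to about 4 mm: a listed point, or the origin of a listed thing).
The state is a dict: "time": time; "joint_pos": joint angles; "joint_velocities": joint speeds; "effort": joint torques, N m; "tcp_pos": TCP position; "tcp_rot": TCP orientation; "force": force on the tool from outside, world axes, zero at the start; "ft_torque": the same for the moment, N m; "gripper_width": opening from 0.0 (shut) to 1.0 (fully open).
Only numpy, scipy, OpenCV 4.12 (cv2) and the standard library are available. Lean on these libraries where they do the work, as an engineer would, in place of code of your own. Each camera call takes 0.05 s, during which the arm holds its last target.

## Working session

There is one attempt and no reset: what is moved stays moved. The work goes in short steps, each a Python script; the robot and the scene stay as the last script left them, time stands still between calls to the robot, and variables do not carry over. Pictures are saved under pics/ and viewed, and the job is handed in when it is done.

```bash
mkdir -p pics; ls; cat > h.py <<'E'
from station import manip
import numpy as np, cv2
def save(s,n): cv2.imwrite('pics/'+n,s['img'][:,:,::-1])
def proj(s,p):
    f=200/np.tan(np.radians(s['vfov'])/2); c=np.linalg.inv(s['world_from_camera'])@np.r_[p,1]
    return np.array([s['cx']+f*c[0]/c[2], s['cy']+f*c[1]/c[2]])
def w(s,at): return (s['world_from_camera']@np.r_[at,1])[:3]
E
python3 - <<'E'
from h import *
np.set_printoptions(precision=4,suppress=True)
for n in ['scene','top']:
    s=manip.snapshot(n); save(s,n+'0.png'); print(n,s['vfov'],s['world_from_camera'])
    for t in ['blue_handle','yellow_handle','red_handle','clamp','clamp_mouth']:
        for d in manip.place_of(s,t): p=w(s,d['at']); print(t,round(d['conf'],2),p,proj(s,p))
st=manip.state();print(st, manip.tips_ahead)
E
```

```text
pics
scene 55.765384657791465 [[-0.7716  0.447  -0.4525  0.9396]
 [ 0.6358  0.5608 -0.5303  0.5528]
 [ 0.0167 -0.6969 -0.717   0.862 ]
 [ 0.      0.      0.      1.    ]]
blue_handle 0.73 [0.5096 0.1281 0.1124] [345.4225 238.4471]
blue_handle 0.63 [0.5332 0.0251 0.0997] [313.0075 222.1678]
blue_handle 0.54 [0.5973 0.1886 0.1048] [334.4393 274.419 ]
blue_handle 0.24 [ 0.5113 -0.1568  0.0808] [281.2356 187.0248]
yellow_handle 0.76 [0.5061 0.209  0.109 ] [368.517  258.9645]
yellow_handle 0.37 [ 0.5057 -0.1563  0.0026] [284.4787 204.3974]
yellow_handle 0.26 [0.5038 0.2915 0.11  ] [394.0461 281.0564]
red_handle 0.87 [0.5038 0.2947 0.1113] [395.1591 281.6818]
clamp 0.76 [ 0.571  -0.3504  0.0008] [234.922 180.829]
clamp 0.7 [ 0.3041 -0.1769 -0.0032] [329.4564 175.715 ]
clamp 0.66 [ 0.5084 -0.1556  0.0033] [283.8955 204.7839]
clamp_mouth 0.92 [ 0.5708 -0.3496  0.0842] [231.0344 161.607 ]
clamp_mouth 0.82 [ 0.3075 -0.1778  0.0829] [329.1136 156.2664]
clamp_mouth 0.77 [ 0.5132 -0.1558  0.0828] [280.8563 187.0209]
top 54.14907274521516 [[-0.0111 -0.9977  0.0661  0.3972]
 [-0.9991  0.0083 -0.042
[... 565 characters left out ...]
 0.98 [ 0.3052 -0.1805  0.0835] [390.7251 261.8988]
clamp_mouth 0.92 [ 0.5709 -0.3517  0.0841] [456.6707 153.0314]
clamp_mouth 0.89 [ 0.5069 -0.1569  0.085 ] [379.4246 179.0818]
{'time': 0.6, 'joint_pos': array([-1.3529,  0.3834,  0.0164,  1.3701, -0.0063,  1.3882, -0.0465]), 'joint_velocities': array([ 0.0027, -0.0001, -0.0024,  0.0006, -0.0006, -0.0004,  0.0009]), 'effort': array([  0.0002, -62.6991,   0.8425, -37.1919,   0.0165,   0.0027,
        -0.    ]), 'tcp_pos': array([0.1731, 0.6005, 0.2423]), 'tcp_rot': array([-0.    ,  0.1399,  0.9902, -0.    ]), 'force': array([ 0.6467,  0.0687, -0.7171]), 'ft_torque': array([-0.0316, -0.0043,  0.0133]), 'gripper_width': 0.996604157974698} 0.011
```

View pics/scene0.png

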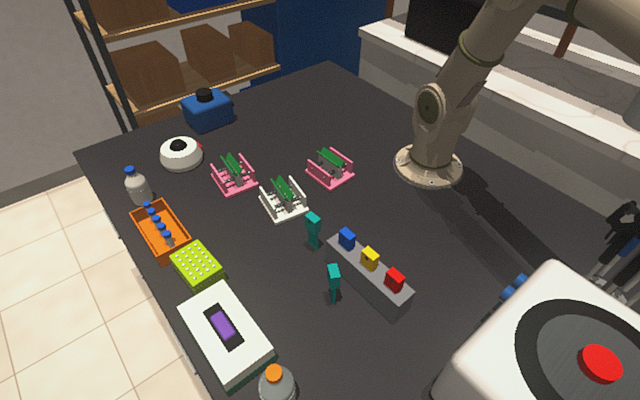

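View pics/top0.png

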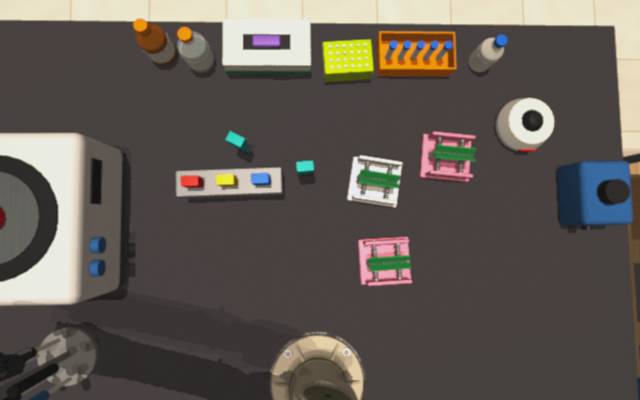

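The scene picture shows the blue gauge at (346,238), with turquoise look-alikes at (313,222) and (334,274). The white clamp is at (284,200), with pink ones at (232,173) and (330,167). In the top view, blue is at (261,179), the turquoise ones are at (304,167) and (236,140), white is at (375,181), and the pink ones are at (447,156) and (385,262). Blue and white fit the description. Next I'll measure their yaws and check close crops.

```bash
cat > m.py <<'E'
from h import *
def ground(s,uv,z):
    f=200/np.tan(np.radians(s['vfov'])/2);T=s['world_from_camera']
    d=np.c_[(uv[:,0]-s['cx'])/f,(uv[:,1]-s['cy'])/f,np.ones(len(uv))]@T[:3,:3].T
    return T[:3,3]+d*((z-T[2,3])/d[:,2])[:,None]
def rect(s,lo,hi,roi,z,name=''):
    hsv=cv2.cvtColor(s['img'],cv2.COLOR_RGB2HSV)
    m=cv2.inRange(hsv,np.array(lo),np.array(hi)); k=np.zeros_like(m);x0,y0,x1,y1=roi;k[y0:y1,x0:x1]=1;m=m*k
    n,l,stt,c=cv2.connectedComponentsWithStats(m)
    i=1+np.argmax(stt[1:,4]); v,u=np.nonzero(l==i)
    p=ground(s,np.c_[u,v].astype(float),z)
    r=cv2.minAreaRect((p[:,:2]*1000).astype(np.float32)); print(name,len(u),r)
    return m,r
E
python3 - <<'E'
from m import *
s=manip.snapshot('top')
rect(s,[105,100,60],[130,255,255],(240,160,285,200),.135,'blue')
rect(s,[20,100,60],[35,255,255],(210,165,240,200),.135,'yel')
rect(s,[0,120,60],[8,255,255],(175,165,210,200),.135,'red')
m,r=rect(s,[0,0,90],[179,60,255],(165,155,290,205),.085,'rack')
rect(s,[45,80,40],[80,255,255],(340,150,410,215),.084,'lips')
rect(s,[0,0,140],[179,60,255],(340,150,410,215),.015,'base')
a=cv2.resize(s['img'][120:220,160:290],None,fx=5,fy=5,interpolation=2);cv2.imwrite('pics/a.png',a[:,:,::-1])
a=cv2.resize(s['img'][145:215,335:415],None,fx=8,fy=8,interpolation=2);cv2.imwrite('pics/b.png',a[:,:,::-1])
E
```

```text
blue 196 ((504.1662902832031, 127.15264892578125), (38.84075164794922, 25.371864318847656), 89.68350219726562)
yel 242 ((501.203125, 205.47177124023438), (45.45650100708008, 27.563962936401367), 89.67680358886719)
red 236 ((499.35198974609375, 283.14166259765625), (27.441280364990234, 47.144256591796875), 0.7216753363609314)
rack 2073 ((503.9363098144531, 209.72006225585938), (65.3548583984375, 254.4232940673828), 1.619377613067627)
lips 501 ((508.3880920410156, -156.83021545410156), (99.95909118652344, 34.92607498168945), 80.20848083496094)
base 1255 ((511.70867919921875, -157.21987915039062), (132.0284423828125, 123.2101058959961), 80.59431457519531)
```

View pics/a.png

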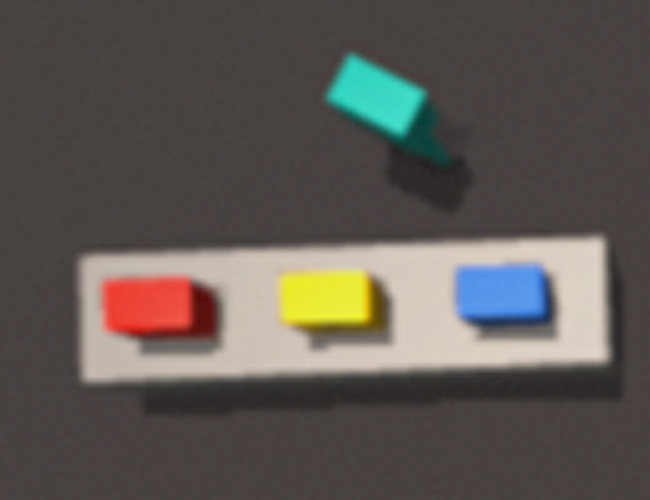

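View pics/b.png

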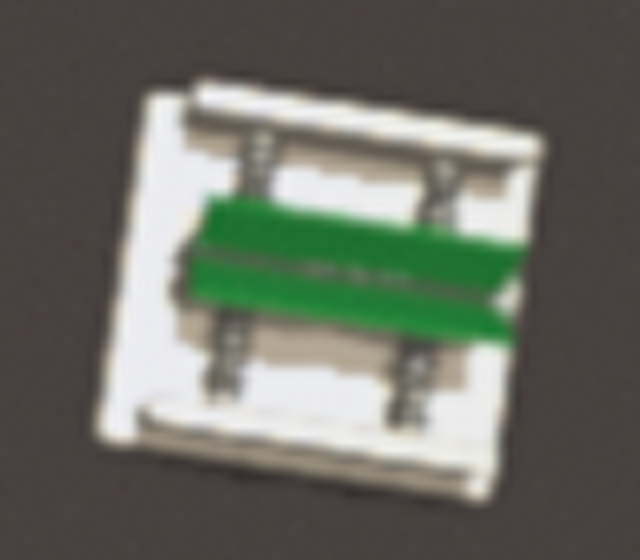

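The crops confirm it. In the first, blue is the right-most in the rack and turquoise stands apart at (375,95). In the second, the clamp has a white base and green lips. I'll refine the clamp yaw by overlaying its model.

```bash
cat > fit.py <<'E'
from m import *
from scipy.optimize import minimize
def clamp_pts(x,y,a,pts):
    c,s=np.cos(a),np.sin(a); pts=np.array(pts,float)
    return np.c_[x+c*pts[:,0]-s*pts[:,1],y+s*pts[:,0]+c*pts[:,1],pts[:,2]]
B=[[sx*.058,sy*.065,z] for z in (0,.015) for sx in(-1,1) for sy in (-1,1)]
S1=[[sx*r,sy*.065,.063] for sx in(-1,1) for r in(.046,.054) for sy in (-1,1)]
L=[[sx*.0135,sy*.05,.084] for sx in(-1,1) for sy in(-1,1)]
E
python3 - <<'E'
from fit import *
out=[]
for n in ['top','scene']:
    s=manip.snapshot(n)
    roi=(335,145,415,215) if n=='top' else (250,165,320,230)
    x0,y0,x1,y1=roi
    f=8
    for p in [(.509,-.1565,np.radians(-9.5)),(.509,-.1565,np.radians(-7.5))]:
        a=cv2.resize(s['img'][y0:y1,x0:x1],None,fx=f,fy=f,interpolation=2).copy()
        def P(q): return np.array([((proj(s,t)-[x0,y0]+.5)*f) for t in clamp_pts(*p,q)]).astype(np.int32)
        for q,c in((B[:4],(255,0,0)),(B[4:],(255,0,255)),(L,(255,255,0))):
            cv2.polylines(a,[P(q)[[0,1,3,2]]],True,c,1)
        cv2.polylines(a,[P([[0,-.05,.066],[0,.05,.066]])],False,(0,255,255),1)
        out.append(a[:560,:560])
cv2.imwrite('pics/c.png',cv2.resize(np.vstack([np.hstack(out[:2]),np.hstack(out[2:])]),(600,600),interpolation=3)[:,:,::-1])
E
```

```text
(no output)
```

View pics/c.png

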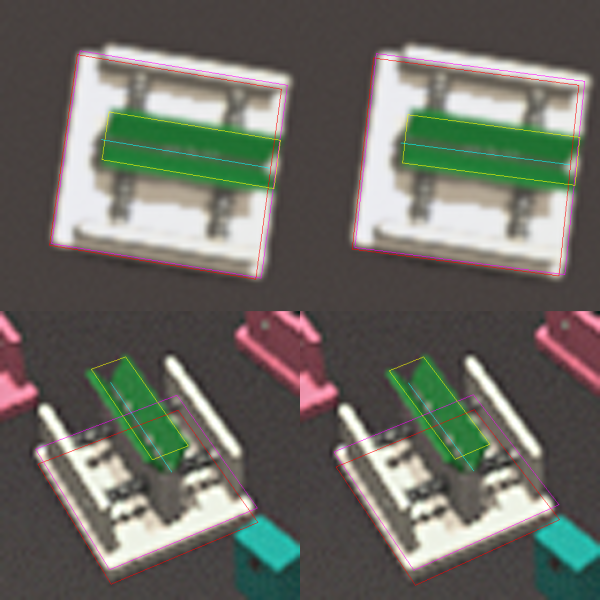

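Both overlays fit within about 2°, so I'm taking the clamp at (0.509, -0.1565) with a yaw of about -9°. Next I'll plan the IK, then approach and grip.

```bash
cat >> h.py <<'E'
from scipy.spatial.transform import Rotation as Ro
def q(yaw,sg):
    y=sg*np.array([np.cos(yaw),np.sin(yaw),0]);z=np.array([0,0,-1.]);x=np.cross(y,z)
    return Ro.from_matrix(np.c_[x,y,z]).as_quat()[[3,0,1,2]]
def st():
    s=manip.state();print(round(s['time'],2),s['tcp_pos'].round(4),'F',s['force'].round(2),'M',s['ft_torque'].round(2),'g',round(s['gripper_width'],3))
    return s
G=np.array([.505,.128]);GY=np.radians(1.7);C=np.array([.509,-.1565]);CY=np.radians(-9.)
E
python3 - <<'E'
from h import *
for sg in(1,-1):
    for p,y in((G,GY),(C,CY)):
        for z in(.107,.262):
            r=manip.solve_ik([*p,z],q(y,sg)); print(sg,z,None if r is None else r.round(2))
E
```

```text
1 0.107 [-0.78  0.3   0.55  1.85 -0.18  1.04 -0.12]
1 0.262 [-0.82  0.16  0.59  1.64 -0.09  1.37 -0.2 ]
1 0.107 [-0.47  0.4   0.88  1.83 -0.35  1.07  0.38]
1 0.262 [-0.51  0.22  0.89  1.62 -0.18  1.38  0.25]
-1 0.107 [-0.54  0.28  0.26  1.84 -0.08  1.03  2.93]
-1 0.262 [-0.62  0.15  0.35  1.64 -0.05  1.37  2.91]
-1 0.107 [-0.73  0.7   1.36  1.84 -0.73  1.23 -2.44]
-1 0.262 [-0.79  0.43  1.38  1.63 -0.42  1.44 -2.67]
```

```bash
python3 - <<'E'
from m import *
a=manip.snapshot('top');b=manip.snapshot('scene')
def tri(ua,ub):
    L=[]
    for s,u in((a,ua),(b,ub)):
        o=s['world_from_camera'][:3,3];d=ground(s,np.array([u],float),0.)[0]-o;L.append((o,d/np.linalg.norm(d)))
    A=np.c_[L[0][1],-L[1][1]];t=np.linalg.lstsq(A,L[1][0]-L[0][0],rcond=None)[0]
    p=L[0][0]+t[0]*L[0][1];r=L[1][0]+t[1]*L[1][1];return (p+r)/2,np.linalg.norm(p-r)
print(tri((108,300),(553,262)), tri((3,216),(603,364)))
for z in(0.,.1,.2,.3): print(z,ground(a,np.array([[130,150.],[130,290],[108,135],[108,303]]),z)[:,:2].round(3).tolist())
for z in (.262,.4,.5):
  for p in([.173,.601],[.3,.45],[.45,.35],[.505,.128]):
    r=manip.solve_ik([*p,z],q(GY,1)); print(z,p,None if r is None else r.round(2))
E
```

```text
(array([0.22332406, 0.48225025, 0.14538279]), np.float64(0.05146888676447663)) (array([0.41503658, 0.6554337 , 0.20919554]), np.float64(0.02942489436516388))
0.0 [[0.597, 0.482], [0.236, 0.474], [0.637, 0.539], [0.204, 0.528]]
0.1 [[0.578, 0.437], [0.252, 0.43], [0.614, 0.489], [0.223, 0.479]]
0.2 [[0.558, 0.393], [0.267, 0.387], [0.591, 0.439], [0.242, 0.431]]
0.3 [[0.539, 0.349], [0.283, 0.343], [0.567, 0.389], [0.26, 0.382]]
0.262 [0.173, 0.601] [-1.5   0.38  0.21  1.34 -0.08  1.43 -1.25]
0.262 [0.3, 0.45] [-1.28  0.19  0.27  1.58 -0.05  1.38 -0.97]
0.262 [0.45, 0.35] [-1.03  0.26  0.39  1.51 -0.1   1.39 -0.61]
0.262 [0.505, 0.128] [-0.82  0.16  0.59  1.64 -0.09  1.37 -0.2 ]
0.4 [0.173, 0.601] [-1.48  0.38  0.22  1.04 -0.08  1.73 -1.26]
0.4 [0.3, 0.45] [-1.27  0.18  0.28  1.3  -0.05  1.67 -0.97]
0.4 [0.45, 0.35] [-1.03  0.25  0.41  1.22 -0.1   1.69 -0.61]
0.4 [0.505, 0.128] [-0.87  0.14  0.65  1.36 -0.08  1.67 -0.2 ]
0.5 [0.173, 0.601] [-1.45  0.47  0.24  0.69 -0.12  1.99 -1.26]
0.5 [0.3, 0.45] [-1.26  0.23  0.3   1.01 -0.07  1.91 -0.96]
0.5 [0.45, 0.35] [-1.    0.32  0.45  0.92 -0.14  1.93 -0.59]
0.5 [0.505, 0.128] [-0.84  0.2   0.69  1.08 -0.14  1.9  -0.17]
```

The centrifuge top is about 0.15–0.21 m up, so I'll cross at z = 0.40.

```bash
python3 - <<'E'
from h import *
s0=manip.state()
manip.move_l([*s0['tcp_pos'][:2],.4],0.25); st()
manip.move_ptp([*G,.4],q(GY,1)); st()
manip.move_l([*G,.2],0.2); st()
for n in('top','scene'):
    s=manip.snapshot(n);save(s,n+'1.png')
E
```

```text
1.63 [0.1731 0.6004 0.3985] F [-0.42 -0.18 -0.09] M [-0.01 -0.02 -0.06] g 1.002
3.71 [0.5048 0.1298 0.3998] F [-0.59 -0.17  0.07] M [-0.01 -0.03 -0.01] g 1.002
4.86 [0.5056 0.1282 0.2011] F [ 0.15 -0.51 -0.49] M [ 0.02 -0.03 -0.02] g 1.003
```

View pics/scene1.png

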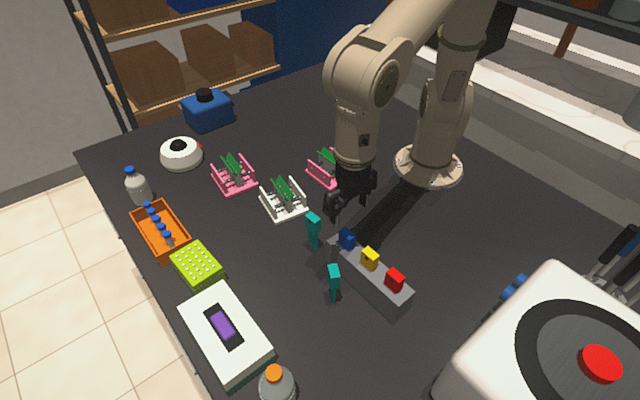

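The fingers at (345,195) are above the blue handle at (347,240) and straddle it across x. I'm descending to grip.

```bash
python3 - <<'E'
from h import *
manip.move_l([*G,.107],0.1); s=st()
if np.abs(s['force']).max()<6:
    manip.clamp(); st()
    manip.move_l([*G,.13],0.05); st()
for n in('top','scene'):
    s=manip.snapshot(n);save(s,n+'2.png')
cv2.imwrite('pics/d.png',cv2.resize(s['img'][130:330,260:440],None,fx=3,fy=3)[:,:,::-1])
E
```

```text
6.04 [0.5055 0.1281 0.1076] F [ 0.35 -0.44 -0.12] M [ 0.02 -0.01  0.01] g 1.002
6.62 [0.5053 0.1281 0.1074] F [-0.45  0.37  2.52] M [-0.03  0.11  0.04] g 0.275
7.23 [0.5049 0.1281 0.1301] F [-0.42  0.01 -2.04] M [-0.01  0.05  0.  ] g 0.275
```

View pics/d.png

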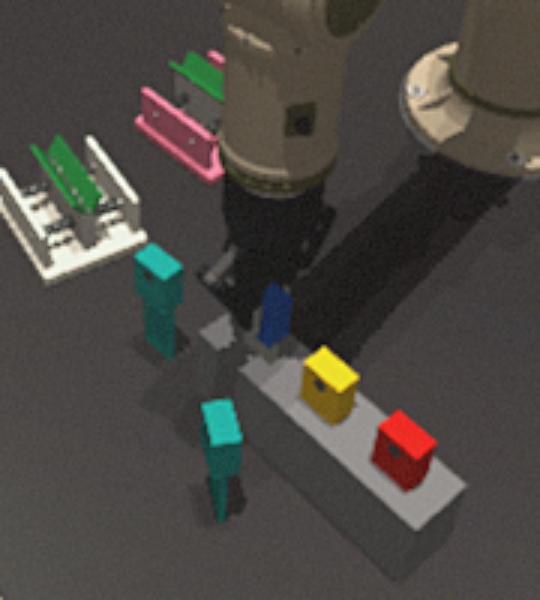

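Gripped: the width is about 24 mm, the force rose by about 1.4 N, and the blue handle shows between the fingers at (275,315) in the crop. Now I'll lift and carry.

```bash
python3 - <<'E'
from h import *
manip.move_l([*G,.268],0.15); st()
manip.move_l([*C,.268],0.2,q(CY,1)); st()
manip.move_l([*C,.2],0.15); st()   # foot ~ .103
for n in('top','scene'):
    s=manip.snapshot(n);save(s,n+'3.png')
    x0,y0=(340,140) if n=='top' else(240,120)
    cv2.imwrite('pics/e_%s.png'%n,cv2.resize(s['img'][y0:y0+110,x0:x0+100],None,fx=5,fy=5)[:,:,::-1])
E
```

```text
8.4 [0.5045 0.1279 0.267 ] F [-0.47 -0.13 -1.93] M [0.01 0.02 0.01] g 0.274
9.97 [ 0.5092 -0.1553  0.2679] F [ 0.8   0.37 -1.82] M [0.01 0.01 0.  ] g 0.274
10.57 [ 0.5094 -0.1563  0.2006] F [-0.05  1.03 -1.52] M [-0.04 -0.01 -0.02] g 0.278
```

View pics/e_scene.png

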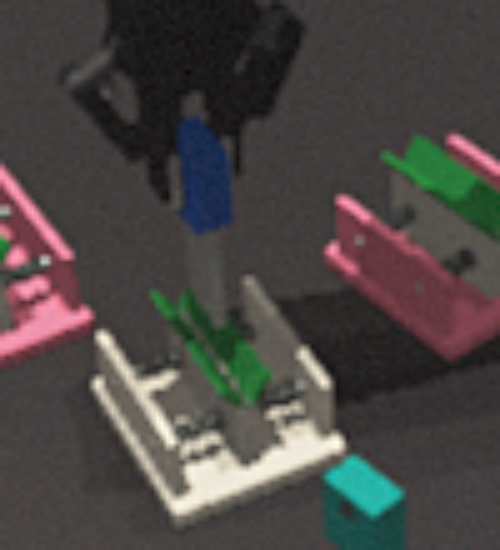

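View pics/top3.png

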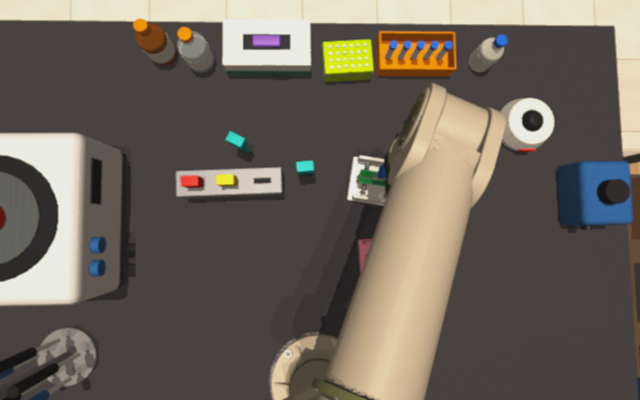

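The blade at (210,290) in the crop is poised over the V of the white clamp. In the top view, yellow and red still stand in the rack. I'm inserting stepwise while watching the force.

```bash
python3 - <<'E'
from h import *
for z in(.18,.165,.155,.145,.135,.125,.119,.116):
    manip.move_l([*C,z],0.05); s=st()
    if np.linalg.norm(s['force'])>35: print('STOP');break
E
```

```text
11.22 [ 0.5088 -0.1565  0.1798] F [ 0.23  0.5  -1.94] M [ 0.02 -0.    0.01] g 0.275
11.68 [ 0.5093 -0.1565  0.1649] F [ 2.11 -0.1  -1.99] M [-0.1  -0.59 -0.02] g 0.27
12.03 [ 0.5086 -0.1565  0.1545] F [ 2.27 -1.01 -4.56] M [-0.24 -0.46 -0.09] g 0.273
12.38 [ 0.5086 -0.1564  0.1443] F [ 2.22 -0.53 -5.18] M [-0.18 -0.58 -0.1 ] g 0.273
12.72 [ 0.5086 -0.1563  0.1343] F [ 1.93 -0.65 -5.83] M [-0.16 -0.53 -0.08] g 0.276
13.07 [ 0.5087 -0.1563  0.1243] F [ 1.07 -0.33 -4.39] M [-0.11 -0.57 -0.15] g 0.272
13.34 [ 0.5087 -0.1564  0.1184] F [ 1.52 -0.05 -6.46] M [-0.2  -0.43 -0.05] g 0.277
13.59 [ 0.5087 -0.1565  0.1158] F [-0.84 -1.02 -2.91] M [-0.04 -0.11 -0.08] g 0.273
```

```bash
python3 - <<'E'
from h import *
for z in(.114,.113,.112,.111,.110):
    manip.move_l([*C,z],0.03); s=st()
    if s['force'][2]>10 or np.linalg.norm(s['force'])>35: print('STOP');break
s=manip.snapshot('scene');cv2.imwrite('pics/f.png',cv2.resize(s['img'][120:230,240:340],None,fx=5,fy=5)[:,:,::-1])
E
```

```text
13.84 [ 0.509  -0.1565  0.114 ] F [-0.05  0.38 -0.32] M [-0.06 -0.01 -0.05] g 0.272
14.09 [ 0.5091 -0.1566  0.1131] F [-0.1  -0.14  1.65] M [ 0.01 -0.03 -0.06] g 0.272
14.34 [ 0.5093 -0.1566  0.1123] F [ 0.47 -0.23  4.7 ] M [-0.    0.09 -0.14] g 0.272
14.59 [ 0.5094 -0.1567  0.1123] F [-3.7   1.44 14.82] M [ 0.38  1.19 -0.08] g 0.275
STOP
```

View pics/f.png

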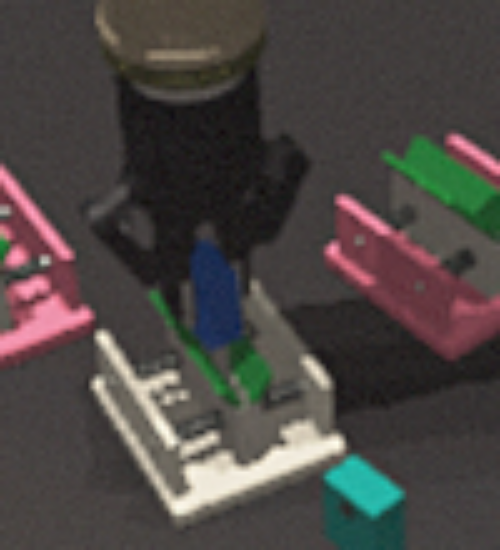

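The TCP stopped at 0.1123, where 0.1124 was predicted for fully home, with the force rising to about 15 N. In the picture the handle sits just above the lips at (215,340). I'm releasing and retreating.

```bash
python3 - <<'E'
from h import *
manip.gripper_open(); st()
manip.move_l([*C,.27],0.15); st()
manip.move_l([.45,.12,.35],0.3); manip.wait(.3); st()
for n in('top','scene'):
    s=manip.snapshot(n);save(s,n+'5.png')
    for t in ['blue_handle','yellow_handle','red_handle']:
        for d in manip.place_of(s,t): p=w(s,d['at']); print(n,t,round(d['conf'],2),p.round(4))
    x0,y0=(340,140) if n=='top' else(240,140)
    cv2.imwrite('pics/g_%s.png'%n,cv2.resize(s['img'][y0:y0+90,x0:x0+90],None,fx=6,fy=6)[:,:,::-1])
E
```

```text
15.27 [ 0.5089 -0.1565  0.1109] F [-0.68 -0.21  0.32] M [-0.   -0.02 -0.04] g 0.998
16.48 [ 0.5086 -0.1563  0.2691] F [-1.03  0.45  0.47] M [-0.03 -0.01  0.02] g 0.997
17.91 [0.4502 0.1191 0.3499] F [-0.    0.89  0.19] M [ 0.08 -0.05  0.02] g 0.998
top blue_handle 0.68 [ 0.5095 -0.1541  0.1177]
top blue_handle 0.59 [0.535  0.0291 0.1018]
scene blue_handle 0.67 [0.5337 0.0271 0.1032]
scene blue_handle 0.67 [0.5999 0.192  0.1005]
scene blue_handle 0.67 [0.5041 0.2904 0.1131]
scene blue_handle 0.57 [ 0.5092 -0.1567  0.1165]
scene yellow_handle 0.79 [0.5032 0.2096 0.1089]
scene red_handle 0.85 [0.5028 0.2945 0.1112]
```

View pics/g_scene.png

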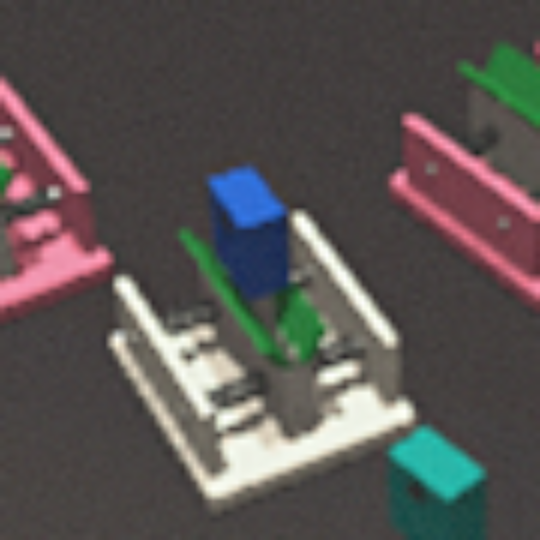

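View pics/g_top.png

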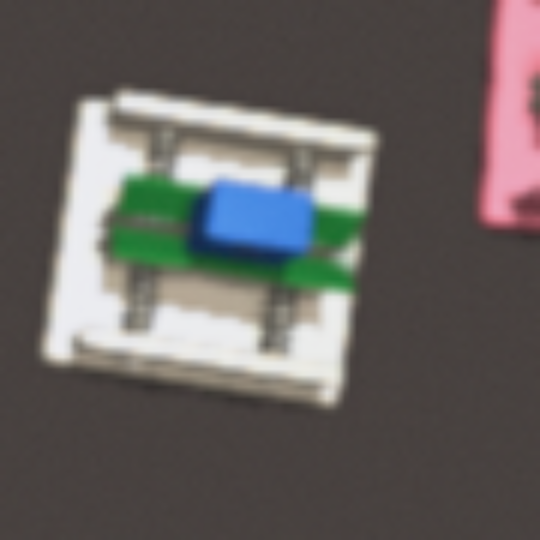

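View pics/scene5.png

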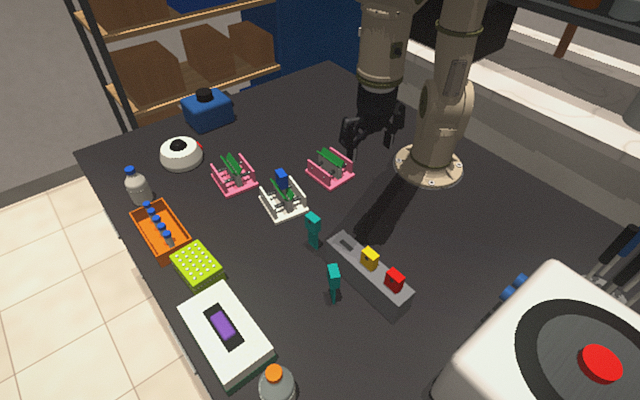

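The gauge stands upright between the white clamp's plates, at (249,235) in the scene crop. The rack's first slot is empty, and yellow at (370,258) and red at (395,281) are still in place. Both cameras put the handle middle at 0.1165–0.118 m, against 0.115 expected and within the 4 mm network error. I'm handing in.

```bash
python3 - <<'E'
from h import *
manip.sign_off(); st()
E
```

```text
the job is handed in; nothing more can be done
the job is handed in; nothing more can be done
```

The blue gauge now stands upright in the white clamp, fully home by my checks, and I handed the job in at about 18 s on the robot's clock. I gripped it across x, lifted it 160 mm straight out of the rack, carried it over and pushed it down between the sprung plates. Then I let go and backed the arm off.

- **Fully home:** the TCP stopped at 0.1123 m, against 0.1124 m predicted for a blade on the floor, with the force rising to about 15 N. Afterwards both cameras put the handle middle at 116.5–118 mm. That is 1.5–3 mm above the expected 115 mm, but within the networks' 4 mm error.
- **Left alone:** the final scene picture shows the yellow and red gauges still in the rack, and the turquoise and pink look-alikes untouched.
- **What disagreed:**
  - The vertical force read about -5 N between steps while the blade was in the plates, the opposite of drag. I put this down to the arm rebounding slightly at each stop, but did not confirm it.
  - The top camera's networks did not report yellow or red in the last look, and the scene one listed the red gauge as a possible blue. I went by the picture there.

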